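# Pack the dip pots and lock the snack box

### The job

Pack the snack box: seat every lidded dip pot on the counter upright in a well that fits it (large pots in large wells, small pots in small ones, fully home in the taper), then, with its clips still up, set the lid squarely on the box and flip all four side clips right down to lock it. Leave the other kitchen things where they stand.

Things in the scene. Friction and masses are not known exactly. Their poses are not given: they have to be found in the camera images.
- box: white open snack box, fixed, 190 mm (x) by 224 mm (y) outside, walls 4 mm thick, 88 mm high. Origin: centre of its underside; x, y along its sides, z up. In it stand five tapered wells, mouths 43 mm above the underside; a pot hangs in each by its taper, foot about 11.5 mm above the box underside, knob below the rim.
- large_well0 (a point): centre of the mouth of a large well, inside width 64.7 mm at the mouth, for a large pot; at (-45, 50, 43) mm in the box's frame
- large_well1 (a point): centre of the mouth of a large well, inside width 64.7 mm at the mouth, for a large pot; at (45, 50, 43) mm in the box's frame
- small_well0 (a point): centre of the mouth of a small well, inside width 49 mm at the mouth, for a small pot; at (-61, -50, 43) mm in the box's frame
- small_well1 (a point): centre of the mouth of a small well, inside width 49 mm at the mouth, for a small pot; at (0, -50, 43) mm in the box's frame
- small_well2 (a point): centre of the mouth of a small well, inside width 49 mm at the mouth, for a small pot; at (61, -50, 43) mm in the box's frame
- large_pot0: large lidded white dip pot with a wooden knob, loose. Round body 46 mm across at the foot, widening straight to 68 mm at 40 mm up; flat top at 46 mm; a neck 16 mm wide, then an upright cylindrical knob 22 mm across from 53 to 70 mm above the foot. Origin: centre of the foot; z up along the pot. About 180 g, heavy foot. May be absent (None).
- large_pot1: large lidded white dip pot with a wooden knob, loose. Round body 46 mm across at the foot, widening straight to 68 mm at 40 mm up; flat top at 46 mm; a neck 16 mm wide, then an upright cylindrical knob 22 mm across from 53 to 70 mm above the foot. Origin: centre of the foot; z up along the pot. About 180 g, heavy foot. May be absent (None).
- small_pot0: small lidded white dip pot with a wooden knob, loose. Round body 34 mm across at the foot, widening straight to 52 mm at 40 mm up; flat top at 46 mm; a neck 16 mm wide, then an upright cylindrical knob 22 mm across from 53 to 70 mm above the foot. Origin: centre of the foot; z up along the pot. About 120 g, heavy foot. May be absent (None).
- small_pot1: small lidded white dip pot with a wooden knob, loose. Round body 34 mm across at the foot, widening straight to 52 mm at 40 mm up; flat top at 46 mm; a neck 16 mm wide, then an upright cylindrical knob 22 mm across from 53 to 70 mm above the foot. Origin: centre of the foot; z up along the pot. About 120 g, heavy foot. May be absent (None).
- small_pot2: small lidded white dip pot with a wooden knob, loose. Round body 34 mm across at the foot, widening straight to 52 mm at 40 mm up; flat top at 46 mm; a neck 16 mm wide, then an upright cylindrical knob 22 mm across from 53 to 70 mm above the foot. Origin: centre of the foot; z up along the pot. About 120 g, heavy foot. May be absent (None).
- lid: loose grey lid, lying right way up, about 480 g. Plate 194 (x) by 228 (y) mm, 12 to 18 mm above the origin; below it a skirt sloping in towards its bottom, so it centres itself in the box mouth (8 mm of lead-in). Bridge handle on top. Origin: centre of the skirt's underside; z up, x, y along the sides. On the box its origin is 76 mm above the box underside; either way round will do.
- lid_handle (a point): middle of the handle's bar, a bar 14 mm wide (x), 14 mm tall, 108 mm long (y), 49 mm above the lid's origin, its underside 24 mm clear above the plate; stands on a post at each end
- clip0 (a joint): angle of the white clip on the lid's -x side. 0: out and 45 degrees up; 0.785: level; 2.356 (stop): straight down, closed. Stiff (0.04 N m), stays where left. A plate 50 mm wide, 4 mm thick, reaching 33 mm from its hinge line, which is 101 mm from the lid's centre and 15 mm above the lid's origin.
- clip1 (a joint): angle of the white clip on the lid's +x side. 0: out and 45 degrees up; 0.785: level; 2.356 (stop): straight down, closed. Stiff (0.04 N m), stays where left. A plate 50 mm wide, 4 mm thick, reaching 33 mm from its hinge line, which is 101 mm from the lid's centre and 15 mm above the lid's origin.
- clip2 (a joint): angle of the white clip on the lid's +y side. 0: out and 45 degrees up; 0.785: level; 2.356 (stop): straight down, closed. Stiff (0.04 N m), stays where left. A plate 50 mm wide, 4 mm thick, reaching 33 mm from its hinge line, which is 118 mm from the lid's centre and 15 mm above the lid's origin.
- clip3 (a joint): angle of the white clip on the lid's -y side. 0: out and 45 degrees up; 0.785: level; 2.356 (stop): straight down, closed. Stiff (0.04 N m), stays where left. A plate 50 mm wide, 4 mm thick, reaching 33 mm from its hinge line, which is 118 mm from the lid's centre and 15 mm above the lid's origin.
- mug: blue ceramic mug, 76 mm wide, 90 mm tall; not part of the job. Origin: centre of its underside
- mill: dark wooden pepper mill, 54 mm wide, 105 mm tall; not part of the job. Origin: centre of its underside
- beaker: small brass cup, 64 mm wide, 60 mm tall; not part of the job. Origin: centre of its underside
- vase: glass vase with white flowers, 60 mm wide, 200 mm tall; not part of the job. Origin: centre of its underside
- spoon: steel spoon lying flat, 140 mm long; not part of the job. Origin: centre of its underside
- jar: amber glass jar with steel cap, 72 mm wide, 100 mm tall; not part of the job. Origin: centre of its underside
Not all that is in view belongs to the job. What is shaped like the small_pot2 but blue or green is not meant.

How it is judged:
By the outcome, as a careful person would: the job done as asked, in the order asked, and still so for the second after the job is handed in, with the robot touching nothing.
Of large_pot0, large_pot1, small_pot0, small_pot1, small_pot2 only 3 to 5 are there at a start; the rules pass over those that are not, and their reading is None.
At some moment in a run one of large_pot0, large_pot1, lid may be knocked a few centimetres aside while the robot is not near it.
Once in a run the grip may slacken for a moment while it holds something.
It also fails if it takes over 210 s, if anything falls off the work surface, if the arm or the gripper's body presses on something with over 40 N, if the wrist force passes 120 N, or if a joint passes its speed limit or range.

### The arm

A 7-joint arm with a two-finger parallel gripper is mounted at the origin on the work surface. World frame = base frame: x ahead of the robot, y to its left, z up, the work surface at z = 0. Lengths are in mm, angles in rad, forces in N, time in s.
With the tool pointing down it reaches from about 400 to 850 mm from the base axis. Payload 4.5 kg.
Tool frame: the origin (TCP) lies midway between the tips of the shut fingers; the grasp point (between the pads) lies 19 mm behind it; z points along the fingers, x is the direction in which the jaws open and shut, and the axes are right-handed (so a half turn about z gives the same grasp; the last joint's range is limited). The gripper opens to 88 mm and grips with 3 to 60 N. Pads are 18 mm wide; open, the fingers measure 123 mm over their backs; the gripper's body (75 mm by 187 mm) begins 45 mm behind the grasp point.
Start: joints at [1.183, 0.689, -0.195, 1.565, 0.157, 0.902, -0.215], TCP at [255.908, -570.232, 238.743] pointing down, gripper open.
Joint ranges: [-3.01, 3.01], [-0.46, 2.08], [-1.47, 1.51], [0.13, 2.56], [-1, 4.14], [0.04, 2.09], [-2.66, 2.66]. Speed limits (rad/s): [2.57, 2.57, 3.14, 3.14, 3.14, 3.14, 3.14].

### API

Orientations are given as a unit quaternion [x, y, z, w].
In Python, from bench import r gives the robot as it stands.
- The arm moves only by the tool play_rows, never from a script. Its argument "series" is one flat list of numbers, 4 for each row, row after row: the shift along the tool's x, y, z in m, then the turn about the tool's z in degrees. A call has 1 to 5 rows; each row is the pose to reach, as a shift and turn from the pose commanded when the call began, along the tool's axes at that moment; what a row does not reach only later rows make up. A row lasts 1/8 s, in which the tool goes at most 62.5 mm and 10.7 degrees, less where a joint would pass 70% of its speed; a pose out of reach is approached as far as the arm can. A call with a gripper value outside its range is refused whole. "hand" is the closure, from -1 (fully open) to 1 (shut), so that 0 is half open, set as the call begins (left out, the last holds). The fingers move at their own pace and stop on an object; the grip force is fixed at half the most. Time passes only in rows, so rows that repeat a pose let the fingers close. It gives the time, the measured TCP pose, the force and the opening at its end, in the units of the state.
- r.get_obs(): the state, without advancing time (a new reading comes with each control period).
- r.get_image(name): name is "scene" or "top" or "wrist"; returns the picture (480x640x3 uint8, red, green, blue); there is no depth.
- r.camera_model(name): a dict with "intrinsics" (3x3 intrinsics, pixels), "extrinsics" (4x4, takes a point from world to camera coordinates). Camera axes: x right, y down, z forward; pixel columns grow to the right and rows downward; lengths in mm; the calibration is good to about 2 mm. A picture is of the moment at which its call begins: read the wrist's pose just before it. camera_model takes no time and is no camera call; for the wrist camera it gives the pose at the moment of the call.
- r.finish_job(): hands the job in, once; it reports no verdict.
The state is a dict: "t": time; "joint_pos": joint angles; "qd": joint speeds; "tau": joint torques, N m; "ee_pos": TCP position; "ee_rot": TCP orientation; "ft_force": force on the tool from outside, world axes, zero at the start; "ft_torque": the same for the moment, N m; "opening": finger opening in mm.
Only numpy, scipy, OpenCV 4.12 (cv2) and the standard library are available. Lean on these libraries where they do the work, as an engineer would, in place of code of your own. Each camera call takes 0.05 s, during which the arm holds its last target. There are 200 camera calls.

## Working session

There is one attempt and no reset: what is moved stays moved. The work goes in short steps, Python scripts to look and compute and a tool call to move; the robot and the scene stay as the last step left them, time stands still between calls to the robot, and variables do not carry over. Pictures are saved under pics/ and viewed, about 12 in all and at most 16, crops included, and the job is handed in when it is done.

Besides the shell and the picture viewer there is one more tool, called after "Request:" in YAML: its name, and indented under it one key for each argument. play_rows: Moves the arm, as the interface text tells. Its arguments: {"type":"object","properties":{"series":{"type":"array","items":{"type":"number"}},"hand":{"type":"number"}},"required":["series"]}

```bash
mkdir -p pics
cat > h.py <<'E'
import numpy as np, cv2
from bench import r
def img(name,save=None):
    m=r.camera_model(name); im=r.get_image(name)[:,:,::-1].copy()
    if save: cv2.imwrite('pics/'+save+'.png',im)
    return im,m
def ray(m,u,v):
    K=np.array(m['intrinsics']);E=np.array(m['extrinsics']);R=E[:3,:3]
    return -R.T@E[:3,3], R.T@np.linalg.inv(K)@np.array([u,v,1.])
def onz(m,u,v,z):
    c,d=ray(m,u,v); return c+d*(z-c[2])/d[2]
def proj(m,p):
    K=np.array(m['intrinsics']);E=np.array(m['extrinsics'])
    q=K@(E[:3,:3]@np.array(p,float)+E[:3,3]); return q[:2]/q[2]
def tri(obs):
    A=np.zeros((3,3));b=np.zeros(3)
    for m,u,v in obs:
        c,d=ray(m,u,v);d=d/np.linalg.norm(d);P=np.eye(3)-np.outer(d,d);A+=P;b+=P@c
    return np.linalg.solve(A,b)
E
python3 - <<'E'
from h import *
for n in('scene','top','wrist'):
    im,m=img(n,n+'0'); print(n,np.round(m['intrinsics'],1).tolist(),np.round(m['extrinsics'],3).tolist())
print(r.get_obs())
E
```

```text
scene [[500.7, 0.0, 318.7], [0.0, 500.7, 230.9], [0.0, 0.0, 1.0]] [[-0.356, 0.934, 0.02, 194.332], [0.621, 0.253, -0.742, -294.318], [-0.698, -0.252, -0.671, 1546.993], [0.0, 0.0, 0.0, 1.0]]
top [[478.1, 0.0, 322.8], [0.0, 478.1, 227.9], [0.0, 0.0, 1.0]] [[-0.019, -1.0, 0.001, 8.939], [-0.998, 0.019, -0.063, 547.95], [0.062, -0.002, -0.998, 1407.578], [0.0, 0.0, 0.0, 1.0]]
wrist [[388.1, 0.0, 317.3], [0.0, 388.1, 242.1], [0.0, 0.0, 1.0]] [[0.41, -0.912, -0.002, -623.889], [-0.865, -0.389, 0.316, -43.429], [-0.289, -0.128, -0.949, 391.942], [0.0, 0.0, 0.0, 1.0]]
{'t': 0.15, 'joint_pos': array([ 1.18276523,  0.68976332, -0.19450934,  1.56607242,  0.1573093 ,
        0.90252416, -0.21510367]), 'qd': array([-0.0005991 , -0.00425816,  0.00020965, -0.00404623, -0.0003769 ,
       -0.00096334, -0.00049373]), 'tau': array([-1.69780938e-03, -5.27862096e+01, -1.26860965e+00, -1.53586435e+01,
       -5.25155396e-02,  3.94579183e-03,  9.19484478e-05]), 'ee_pos': array([ 255.65673361, -569.80282815,  238.1200148 ]), 'ee_rot': array([ 8.39486811e-01, -5.43379627e-01, -6.10217825e-04, -3.20283973e-04]), 'ft_force': array([ 0.202409  , -0.15483305, -0.31805569]), 'ft_torque': array([-0.00518074, -0.01455323,  0.04180249]), 'opening': 88.48054776622969}
```

View pics/top0.png

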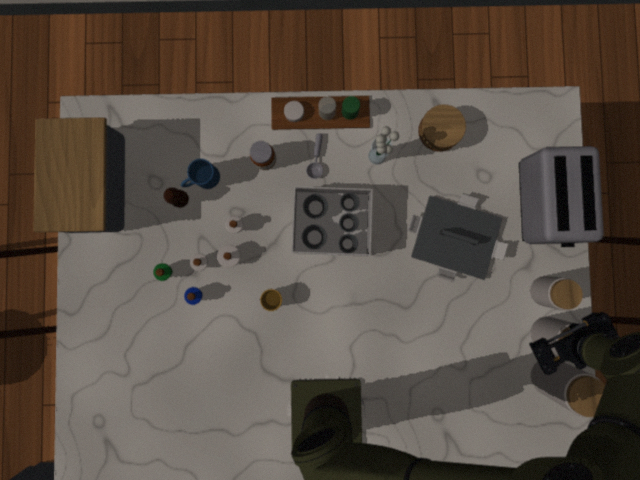

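View pics/scene0.png

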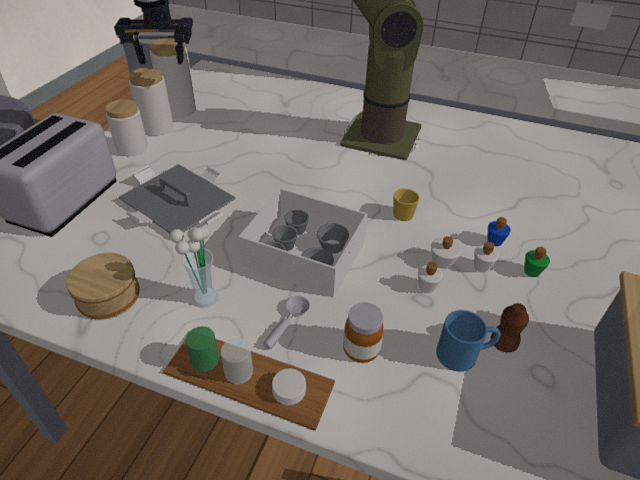

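Candidates in the top view: white pots at (235,225), (228,257) and (198,262). Blue at (193,296) and green at (163,271) are decoys. The mill (176,198), the brass beaker (271,299) and the tray items (293,110), (328,106) are not part of the job. I'll check these in one close crop.

Run:
```python
from h import *
t=cv2.imread('pics/top0.png');s=cv2.imread('pics/scene0.png')
a=cv2.resize(t[175:310,145:385],None,fx=3.3,fy=3.3,interpolation=cv2.INTER_CUBIC)
b=cv2.resize(s[205:305,390:560],None,fx=3.3,fy=3.3,interpolation=cv2.INTER_CUBIC)
c=np.zeros((600,800,3),np.uint8);
a=a[:,:792];c[:a.shape[0],:a.shape[1]]=a[:600]
h=600-a.shape[0];
b=cv2.resize(s[205:305,390:560],None,fx=h/100,fy=h/100);c[a.shape[0]:,:b.shape[1]]=b
l=cv2.resize(t[185:290,400:525],None,fx=h/105,fy=h/105);c[a.shape[0]:,b.shape[1]:b.shape[1]+l.shape[1]]=l
cv2.imwrite('pics/crop1.png',cv2.convertScaleAbs(c,alpha=1.4,beta=15))
m={'top':r.camera_model('top'),'scene':r.camera_model('scene')}
K={}
for n,im,roi in(('top',t,(150,205,300,310)),('scene',s,(410,220,560,275))):
    x0,y0,x1,y1=roi;h=cv2.cvtColor(im[y0:y1,x0:x1],cv2.COLOR_BGR2HSV)
    k=((h[:,:,0]<16)&(h[:,:,1]>90)&(h[:,:,2]>40)).astype(np.uint8)
    _,_,st,ce=cv2.connectedComponentsWithStats(k)
    print(n);K[n]=[(c+[x0,y0]) for c,q in zip(ce[1:],st[1:]) if q[4]>12]
    for c,q in zip(ce[1:],st[1:]):
        if q[4]>12: print(np.round(c+[x0,y0],1),q[2:],np.round(onz(m[n],*(c+[x0,y0]),65),0))
for p in K['top']:
    for q in K['scene']:
        P=tri([(m['top'],*p),(m['scene'],*q)]);e=np.linalg.norm(proj(m['top'],P)-p)
        if e<1.5:print(np.round(P,1),e)
```

```text
top
[232.9 223.5] [ 7  6 37] [563. 257.  65.]
[227.  255.5] [ 7  6 38] [471. 275.  65.]
[196.7 261.6] [ 8  6 38] [455. 362.  65.]
[159.3 271.9] [ 6  6 25] [428. 469.  65.]
[190.6 296.1] [ 6  7 33] [358. 379.  65.]
scene
[501.1 223.3] [10  9 58] [369. 380.  65.]
[447.4 242. ] [10 12 87] [479. 276.  65.]
[488.3 247.6] [10 13 93] [463. 362.  65.]
[539.9 252.3] [11 12 94] [435. 468.  65.]
[431.3 267.8] [ 10  13 105] [570. 258.  65.]
[563.4 258.2  58.9] 0.014083329268572985
[471.2 275.9  58.6] 0.06023379005328969
[455.3 363.   58.8] 0.1404078613578988
[427.8 470.2  59.1] 0.19543242802474736
[356.9 381.5  55.9] 0.1615867506197437
```

View pics/crop1.png

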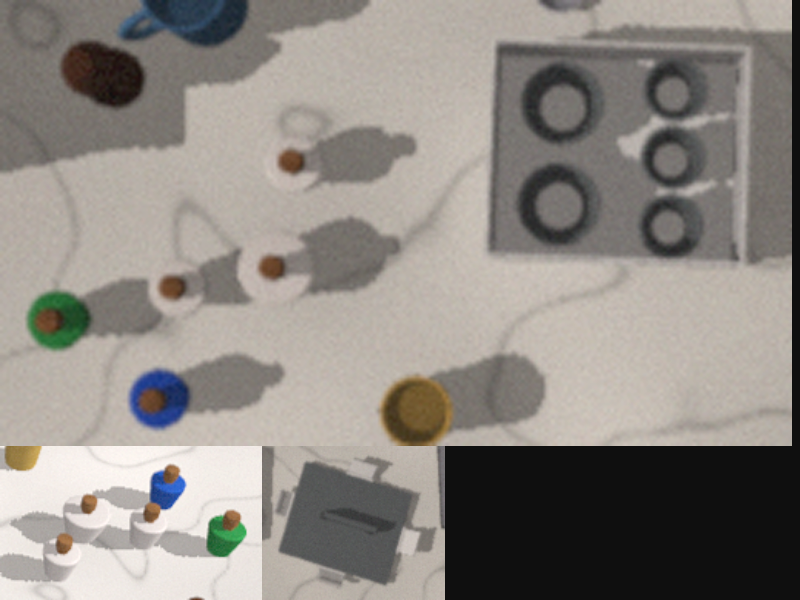

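The crop shows one large white pot at top (228,257) and two small ones at (235,225) and (198,262). The blue and green pots are left out. Next I'll measure the box and lid.

```bash
cat >> h.py <<'E'
def yaw():
    x,y,z,w=r.get_obs()['ee_rot']; return np.degrees(np.arctan2(2*(x*y+z*w),1-2*(y*y+z*z)))
def go(*targets):
    "world TCP (mm) + yaw of tool x (deg) -> shift (m) & turn from current; chained"
    o=r.get_obs();p=o['ee_pos'];a=yaw()
    print('t',round(o['t'],2),'tcp',np.round(p,1),'yaw',round(a,1),'F',np.round(o['ft_force'],1),'open',round(o['opening'],1))
    for x,y,z,f in targets:
        d=np.array([x,y,z])-p;c,s=np.cos(np.radians(a)),np.sin(np.radians(a))
        f0=(a-f+90)%180-90
        print('->',(x,y,z,round(f,1)),'shift',np.round(np.array([c*d[0]+s*d[1],s*d[0]-c*d[1],-d[2]])/1000,4),'turn',round(f0,1))
        p=np.array([x,y,z]);a=a-f0
def rect(m,im,roi,lo,hi,z):
    x0,y0,x1,y1=roi
    k=cv2.inRange(im[y0:y1,x0:x1],lo,hi);k=cv2.morphologyEx(k,cv2.MORPH_OPEN,np.ones((7,7)))
    c=max(cv2.findContours(k,0,2)[0],key=cv2.contourArea);c=cv2.convexHull(c)[:,0]+[x0,y0]
    P=np.array([onz(m,u,v,z)[:2] for u,v in c],np.float32)
    return cv2.minAreaRect(P)
E
python3 - <<'E'
from h import *
t=cv2.imread('pics/top0.png');s=cv2.imread('pics/scene0.png');m=r.camera_model('top');ms=r.camera_model('scene')
q=np.array([(497,42),(750,47),(742,263),(488,255)])/3.3+[145,175]
P=np.array([onz(m,u,v,88)[:2] for u,v in q]);print('box corners',P.round(1),P.mean(0).round(1),[np.linalg.norm(P[i]-P[i-1]).round(1) for i in range(4)])
print('edge angles',[np.degrees(np.arctan2(*(P[i]-P[i-1])[::-1])).round(1) for i in range(4)])
# scene check of rim corners
for u,v in((281,190),(367,211),(325,286),(243,234)): print('scene',onz(ms,u,v,88).round(1))
print('lid px',t[240,450],t[265,480],t[230,420], t[215,415])
print('lid',rect(m,t,(400,180,525,290),(40,40,40),(95,95,95),18))
g=cv2.cvtColor(t,cv2.COLOR_BGR2GRAY);
c=cv2.resize(t[185:290,400:525],None,fx=6,fy=5.7,interpolation=cv2.INTER_CUBIC);cv2.imwrite('pics/lid.png',cv2.convertScaleAbs(c,alpha=1.6,beta=10))
for u,v in ((385,150),(378,155),(271,299),(443,128)): print('other',onz(m,u,v,60).round(0))
E
```

```text
box corners [[ 659.7   73.6]
 [ 651.1 -144.5]
 [ 465.3 -132.8]
 [ 476.4   84.2]] [563.1 -29.9] [np.float64(183.6), np.float64(218.3), np.float64(186.2), np.float64(217.3)]
edge angles [np.float64(-3.3), np.float64(-92.2), np.float64(176.4), np.float64(87.1)]
scene [ 473.6 -125.2   88. ]
scene [470.7  87.   88. ]
scene [718.7  77.2  88. ]
scene [ 645.5 -137.2   88. ]
lid px [51 52 53] [53 54 52] [55 54 55] [91 96 98]
lid ((509.7933654785156, -402.93536376953125), (246.53575134277344, 213.2376251220703), 71.71810913085938)
other [ 770. -188.   60.]
other [ 755. -167.   60.]
other [344. 151.  60.]
other [ 832. -359.   60.]
```

View pics/lid.png

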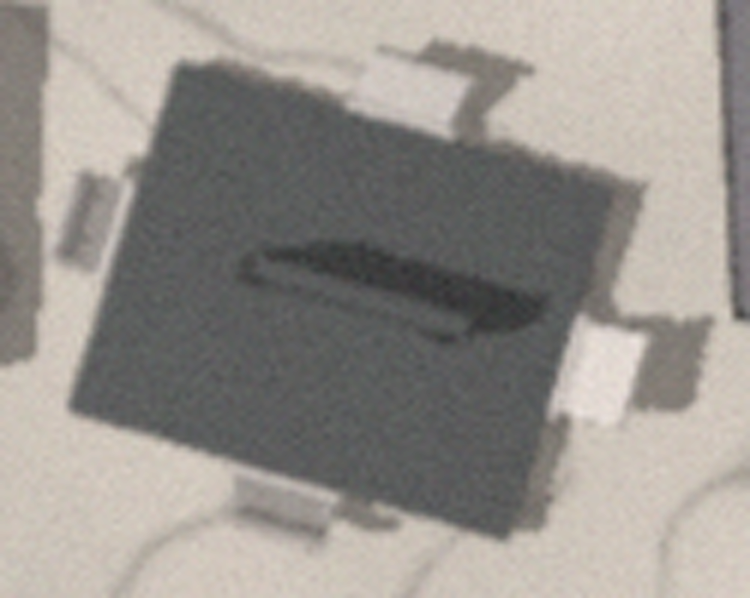

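Box: centre ≈(563,-30), yaw ≈-3°. Lid ≈(510,-403), yaw ≈-16°; its corners in the crop are (178,65), (615,185), (505,535) and (72,410). Moving to the first small pot.

```bash
python3 -c "
from h import *
go((256,-570,290,-65.8),(563,258,200,-93))"
```

```text
t 0.15 tcp [ 255.7 -569.8  238.1] yaw -65.8 F [ 0.2 -0.2 -0.3] open 88.5
-> (256, -570, 290, -65.8) shift [ 0.0003 -0.0002 -0.0519] turn -0.0
-> (563, 258, 200, -93) shift [-0.6294 -0.6194  0.09  ] turn 27.2
```

Request:
play_rows:
  series: [0,0,-0.05,0,-0.04,-0.04,-0.05,0,-0.08,-0.08,-0.05,0,-0.12,-0.12,-0.05,0,-0.16,-0.16,-0.05,0]
  hand: 0

```text
t: 0.78
ee_pos: [336.8, -356.9, 288.7]
ee_rot: [0.839, -0.543, 0.0, -0.0]
ft_force: [1.2, -0.4, 0.8]
opening: 44.1
```

Request:
play_rows:
  series: [-0.04,-0.04,0,0,-0.08,-0.08,0,0,-0.12,-0.12,0,0,-0.16,-0.16,0,0,-0.2,-0.2,0,0]

```text
t: 1.4
ee_pos: [437.4, -92.7, 288.7]
ee_rot: [0.839, -0.543, 0.0, 0.0]
ft_force: [0.4, -0.8, 0.4]
opening: 43.9
```

Request:
play_rows:
  series: [-0.04,-0.04,0.02,0,-0.08,-0.08,0.04,0,-0.12,-0.12,0.06,0,-0.16,-0.16,0.08,0,-0.2,-0.2,0.09,0]

```text
t: 2.02
ee_pos: [537.4, 171.4, 197.3]
ee_rot: [0.839, -0.543, -0.0, 0.001]
ft_force: [1.3, 0.1, -0.3]
opening: 44.3
```

```bash
python3 -c "
from h import *
go((563,258,200,-93))"
```

```text
t 2.02 tcp [537.4 171.4 197.3] yaw -65.8 F [ 1.3  0.1 -0.3] open 44.3
-> (563, 258, 200, -93) shift [-0.0685 -0.0588 -0.0027] turn 27.2
```

Request:
play_rows:
  series: [-0.035,-0.03,0,9,-0.068,-0.059,0,18,-0.068,-0.059,0,27.2,-0.068,-0.059,0,27.2,-0.068,-0.059,0,27.2]

```text
t: 2.65
ee_pos: [563.5, 255.2, 198.6]
ee_rot: [-0.689, 0.725, -0.0, -0.0]
ft_force: [0.0, -1.2, -0.4]
opening: 43.9
```

```bash
python3 -c "
from h import *
im,m=img('wrist','w1')
print(proj(m,(563,258,70)))
h=cv2.cvtColor(im,cv2.COLOR_BGR2HSV);k=((h[:,:,0]<16)&(h[:,:,1]>90)&(h[:,:,2]>40)).astype(np.uint8)
_,_,st,ce=cv2.connectedComponentsWithStats(k)
for c,q in zip(ce[1:],st[1:]):
  if q[4]>80: print(c.round(0),q,onz(m,*c,62).round(1),onz(m,*c,70).round(1))
go((563,258,51,-93))"
```

```text
[313.89931191 231.54773654]
[ 36. 119.] [   0   85   78   76 3738] [651.8 446.8  62. ] [651.7 441.3  70. ]
[103.  99.] [ 70  87  62  26 833] [662.7 397.2  62. ] [662.3 393.   70. ]
[124. 135.] [110 129  26  12 135] [638.2 388.   62. ] [638.5 384.1  70. ]
[313. 226.] [299 211  28  31 686] [564.7 259.   62. ] [567.  258.8  70. ]
[298. 333.] [285 317  26  32 652] [472.9 276.5  62. ] [477.8 275.8  70. ]
[196. 345.] [191 337  14  20 135] [466.  362.8  62. ] [471.1 359.7  70. ]
t 2.7 tcp [563.5 255.1 198.6] yaw -93.0 F [ 0.8  0.1 -0.1] open 44.1
-> (563, 258, 51, -93) shift [-0.0028  0.0007  0.1476] turn 0.0
```

View pics/w1.png

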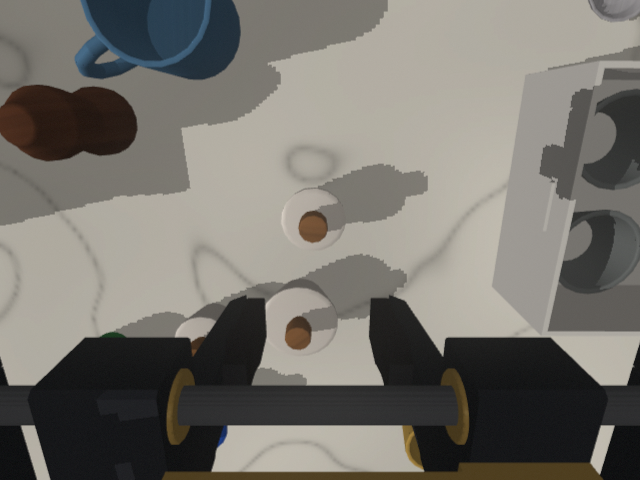

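The wrist view shows the small pot's knob at (313,226), giving ≈(565,259). The large knob at (298,333) gives (473,276). Both agree with the first estimates, so I'm descending and gripping.

Request:
play_rows:
  series: [-0.0033,0,0.05,0,-0.0033,0,0.1,0,-0.0033,0,0.13,0,-0.0033,0,0.147,0,-0.0033,0,0.147,0]

```text
t: 3.32
ee_pos: [563.4, 258.8, 51.1]
ee_rot: [-0.688, 0.726, 0.0, -0.001]
ft_force: [0.4, 0.0, 0.9]
opening: 44.0
```

Request:
play_rows:
  series: [0,0,0,0,0,0,0,0,0,0,0,0,0,0,0,0]
  hand: 1

```text
t: 3.82
ee_pos: [564.5, 259.6, 52.8]
ee_rot: [-0.688, 0.726, -0.0, 0.001]
ft_force: [0.4, -1.4, 7.1]
opening: 21.1
```

Request:
play_rows:
  series: [0,0,-0.04,0,0,0,-0.08,0,0,0,-0.11,0,0,0,-0.11,0]

```text
t: 4.32
ee_pos: [565.0, 260.2, 163.9]
ee_rot: [-0.688, 0.726, -0.001, 0.002]
ft_force: [0.2, -0.0, -1.2]
opening: 20.8
```

```bash
python3 -c "
from h import *
def bw(x,y,c=(563,-30),a=-3):
  a=np.radians(a);return c[0]+x*np.cos(a)-y*np.sin(a),c[1]+x*np.sin(a)+y*np.cos(a)
for w in((-61,-50),(0,-50),(61,-50),(45,50),(-45,50)): print(np.round(bw(*w),1))
x,y=bw(61,-50)
go((x,y,160,-93),(x,y,62,-93))"
```

```text
[499.5 -76.7]
[560.4 -79.9]
[621.3 -83.1]
[610.6  17.6]
[520.7  22.3]
t 4.33 tcp [565.  260.2 163.9] yaw -93.0 F [ 0.2 -0.  -1.2] open 20.8
-> (np.float64(621.2996038078818), np.float64(-83.12397006854826), 160, -93) shift [ 0.3398 -0.0743  0.0039] turn -0.0
-> (np.float64(621.2996038078818), np.float64(-83.12397006854826), 62, -93) shift [-0.     0.     0.098] turn 0.0
```

Request:
play_rows:
  series: [0.04,-0.01,-0.02,0,0.09,-0.02,-0.02,0,0.14,-0.03,-0.02,0,0.19,-0.042,-0.02,0,0.24,-0.053,-0.02,0]

```text
t: 4.95
ee_pos: [603.0, 15.4, 180.0]
ee_rot: [-0.688, 0.725, 0.001, -0.001]
ft_force: [-0.7, 1.1, -0.3]
opening: 21.4
```

Request:
play_rows:
  series: [0.04,-0.009,0,0,0.08,-0.017,0,0,0.1,-0.021,0,0,0.1,-0.021,0,0]

```text
t: 5.45
ee_pos: [619.0, -85.1, 180.7]
ee_rot: [-0.687, 0.726, 0.001, -0.001]
ft_force: [-0.5, -0.3, -2.2]
opening: 21.2
```

```bash
python3 -c "
from h import *
im,m=img('wrist','w2')
im,mt=img('top','t2')
print('exp well mouths',[proj(m,(x,y,43)).round(0) for x,y in((499.5,-76.7),(560.4,-79.9),(621.3,-83.1),(610.6,17.6),(520.7,22.3))])
go((621.3,-83.1,160,-93),(621.3,-83.1,62,-93))"
```

```text
exp well mouths [array([316., 361.]), array([315., 297.]), array([315., 224.]), array([186., 245.]), array([197., 345.])]
t 5.55 tcp [619.3 -81.3 181.2] yaw -92.9 F [ 0.2  0.1 -0.9] open 21.3
-> (621.3, -83.1, 160, -93) shift [ 0.0017 -0.0021  0.0212] turn 0.1
-> (621.3, -83.1, 62, -93) shift [-0.     0.     0.098] turn 0.0
```

View pics/w2.png

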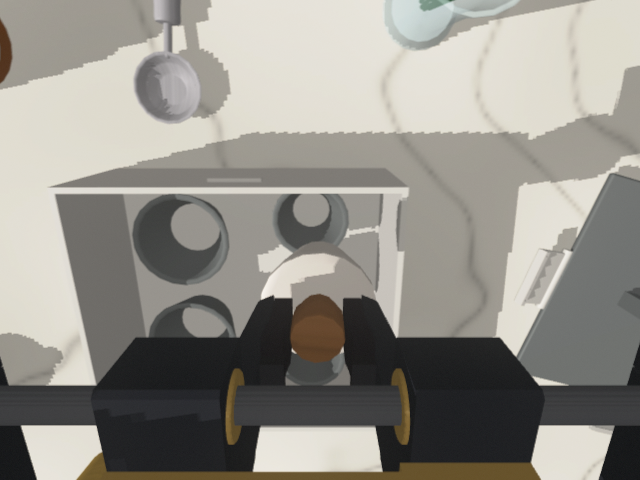

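The wrist view has the far small well's mouth at ≈(311,220), the far large one at ≈(181,238), and the rim's far edge from (52,188) to (407,191). I'll refine the box pose from these.

Run:
```python
from h import *
im=cv2.imread('pics/w2.png');m=r.camera_model('wrist')
for n,p,z in(('small2',(311,220),43),('large1',(181,238),43),('farL',(52,188),88),('farR',(407,192),88)): print(n,onz(m,*p,z).round(1))
t=cv2.imread('pics/top0.png');g=cv2.cvtColor(t,cv2.COLOR_BGR2GRAY)[180:262,285:385]
c=cv2.HoughCircles(cv2.resize(g,None,fx=6,fy=6,interpolation=cv2.INTER_CUBIC),cv2.HOUGH_GRADIENT,1,80,param1=80,param2=20,minRadius=45,maxRadius=90)
mt=r.camera_model('top')
for u,v,R in c[0][:9]: print('top circ',(u/6+285).round(1),(v/6+180).round(1),(R/6).round(1),onz(mt,u/6+285-.4,v/6+180-.4,43).round(1))
```

```text
small2 [625.1 -76.2  43. ]
large1 [615.8  24.7  43. ]
farL [665.9  82.3  88. ]
farR [ 652.4 -138.4   88. ]Traceback (most recent call last):
  File "<stdin>", line 7, in <module>
TypeError: 'NoneType' object is not subscriptable
```

```bash
python3 -c "
from h import *
go((623,-81.5,90,-93),(623,-81.5,63,-93))"
```

```text
t 5.55 tcp [619.3 -81.3 181.2] yaw -92.9 F [ 0.2  0.1 -0.9] open 21.3
-> (623, -81.5, 90, -93) shift [-0.     -0.0037  0.0912] turn 0.1
-> (623, -81.5, 63, -93) shift [-0.     0.     0.027] turn 0.0
```

Request:
play_rows:
  series: [0,-0.003,0.02,0,0,-0.003,0.05,0,0,-0.003,0.075,0,0,-0.003,0.091,0,0,-0.003,0.091,0]

```text
t: 6.18
ee_pos: [621.6, -83.1, 89.1]
ee_rot: [-0.689, 0.725, 0.001, -0.001]
ft_force: [0.2, -0.4, -0.9]
opening: 21.2
```

Request:
play_rows:
  series: [0,0,0.007,0,0,0,0.014,0,0,0,0.021,0,0,0,0.027,0,0,0,0.027,0]

```text
t: 6.8
ee_pos: [624.0, -80.6, 64.1]
ee_rot: [-0.689, 0.725, 0.001, 0.002]
ft_force: [1.2, 6.0, 1.5]
opening: 21.4
```

Request:
play_rows:
  series: [-0.001,0,0.001,0,-0.0015,0,0.003,0,-0.0015,0,0.003,0]

```text
t: 7.18
ee_pos: [624.8, -80.4, 63.6]
ee_rot: [-0.689, 0.725, -0.001, 0.002]
ft_force: [-2.2, 5.4, 18.4]
opening: 21.2
```

Request:
play_rows:
  series: [0,0,0,0,0,0,0,0,0,0,-0.02,0,0,0,-0.06,0,0,0,-0.11,0]
  hand: 0

```text
t: 7.8
ee_pos: [622.1, -83.0, 172.1]
ee_rot: [-0.688, 0.726, 0.0, -0.001]
ft_force: [0.4, -0.8, 0.5]
opening: 43.7
```

```bash
python3 -c "
from h import *
im,mt=img('top','t3')
h=cv2.cvtColor(im,cv2.COLOR_BGR2HSV)[205:310,150:385];k=((h[:,:,0]<16)&(h[:,:,1]>90)&(h[:,:,2]>40)).astype(np.uint8)
_,_,st,ce=cv2.connectedComponentsWithStats(k)
for c,q in zip(ce[1:],st[1:]):
  if q[4]>12: print((c+[150,205]).round(1),q[4],onz(mt,*(c+[150,205]),59).round(1))
go((472,276,120,-93),(472,276,51,-93))"
```

```text
[236.5 252.3] 39 [479.9 248.5  59. ]
[196.6 261.6] 37 [455.2 363.6  59. ]
[159.6 271.7] 29 [428.3 470.   59. ]
[190.8 296.1] 35 [357.  380.5  59. ]
t 7.85 tcp [626.6 -83.5 179.6] yaw -93.1 F [0.8 0.3 2.9] open 44.0
-> (472, 276, 120, -93) shift [-0.3507  0.1737  0.0596] turn -0.1
-> (472, 276, 51, -93) shift [-0.     0.     0.069] turn 0.0
```

The first small pot is seated: z 63.6 under an 18 N push. The large pot has been knocked to ≈(480,249), so I'm going to its new place.

Request:
play_rows:
  series: [-0.05,0.025,0,0,-0.1,0.05,0,0,-0.15,0.075,0,0,-0.2,0.1,0,0,-0.25,0.125,0,0]

```text
t: 8.48
ee_pos: [510.8, 175.0, 171.7]
ee_rot: [-0.688, 0.726, -0.0, 0.001]
ft_force: [0.4, 0.9, -0.4]
opening: 43.8
```

Request:
play_rows:
  series: [-0.05,0.025,0.02,0,-0.074,0.037,0.04,0,-0.074,0.037,0.04,0,-0.074,0.037,0.04,0]

```text
t: 8.98
ee_pos: [479.3, 247.9, 131.5]
ee_rot: [-0.687, 0.726, -0.001, 0.0]
ft_force: [0.1, -0.2, -0.3]
opening: 43.8
```

```bash
cat >> h.py <<'E'
def knobs(save,z=62):
    im,m=img('wrist',save)
    h=cv2.cvtColor(im,cv2.COLOR_BGR2HSV);k=((h[:,:,0]<16)&(h[:,:,1]>90)&(h[:,:,2]>40)).astype(np.uint8)
    _,_,st,ce=cv2.connectedComponentsWithStats(k)
    for c,q in zip(ce[1:],st[1:]):
        if q[4]>150: print('knob',c.round(0),q[2:],onz(m,*c,z).round(1))
E
python3 -c "
from h import *
knobs('w3');go((481,249,51,-93))"
```

```text
knob [316. 257.] [  37   40 1172] [481.2 248.9  62. ]
knob [134. 303.] [  45   42 1376] [457.2 363.1  62. ]
t 9.03 tcp [479.6 247.6 131.7] yaw -93.2 F [-0.1  0.5  0.5] open 44.2
-> (481, 249, 51, -93) shift [-0.0015 -0.0013  0.0807] turn -0.2
```

Request:
play_rows:
  series: [-0.0015,-0.0015,0.04,0,-0.0015,-0.0015,0.07,0,-0.0015,-0.0015,0.08,0,-0.0015,-0.0015,0.08,0]

```text
t: 9.52
ee_pos: [480.3, 249.9, 51.0]
ee_rot: [-0.688, 0.726, -0.0, -0.0]
ft_force: [0.7, -0.4, 0.1]
opening: 43.9
```

Request:
play_rows:
  series: [0,0,0,0,0,0,0,0,0,0,0,0,0,0,0,0]
  hand: 1

```text
t: 10.02
ee_pos: [480.1, 250.7, 51.4]
ee_rot: [-0.688, 0.726, -0.0, 0.0]
ft_force: [0.3, -1.9, 5.8]
opening: 20.9
```

Request:
play_rows:
  series: [0,0,-0.04,0,0,0,-0.08,0,0,0,-0.125,0,0,0,-0.125,0]

```text
t: 10.52
ee_pos: [481.3, 252.1, 178.4]
ee_rot: [-0.688, 0.726, -0.001, 0.003]
ft_force: [0.2, 0.4, -3.8]
opening: 21.4
```

```bash
python3 -c "
from h import *
go((524,25.5,175,-93),(524,25.5,90,-93),(524,25.5,64,-93))"
```

```text
t 10.53 tcp [481.3 252.1 178.4] yaw -93.0 F [ 0.2  0.4 -3.8] open 21.4
-> (524, 25.5, 175, -93) shift [ 0.224  -0.0546  0.0034] turn -0.0
-> (524, 25.5, 90, -93) shift [-0.     0.     0.085] turn 0.0
-> (524, 25.5, 64, -93) shift [-0.     0.     0.026] turn 0.0
```

Request:
play_rows:
  series: [0.05,-0.013,0,0,0.1,-0.026,0,0,0.15,-0.038,0,0,0.2,-0.05,0,0,0.224,-0.055,0,0]

```text
t: 11.15
ee_pos: [521.8, 20.4, 174.1]
ee_rot: [-0.687, 0.727, 0.0, -0.002]
ft_force: [-0.4, -0.5, -2.4]
opening: 21.0
```

Request:
play_rows:
  series: [0,0,0,0,0,0,0.03,0,0,0,0.06,0,0,0,0.085,0,0,0,0.085,0]

```text
t: 11.78
ee_pos: [520.6, 26.3, 88.6]
ee_rot: [-0.689, 0.725, 0.002, -0.002]
ft_force: [-1.0, 0.3, -1.1]
opening: 21.1
```

Request:
play_rows:
  series: [0,0,0.007,0,0,0,0.014,0,0,0,0.021,0,0,0,0.026,0,0,0,0.026,0]

```text
t: 12.4
ee_pos: [522.9, 25.6, 64.5]
ee_rot: [-0.689, 0.725, 0.0, 0.001]
ft_force: [-0.0, 4.3, -3.1]
opening: 21.3
```

Request:
play_rows:
  series: [-0.001,0,0.002,0,-0.001,0,0.004,0,-0.001,0,0.004,0]

```text
t: 12.78
ee_pos: [523.7, 26.2, 62.2]
ee_rot: [-0.688, 0.725, -0.001, 0.001]
ft_force: [-1.0, 3.7, 12.8]
opening: 20.8
```

Request:
play_rows:
  series: [0,0,0,0,0,0,0,0,0,0,-0.02,0,0,0,-0.06,0,0,0,-0.1,0]
  hand: 0

```text
t: 13.4
ee_pos: [522.2, 24.2, 161.3]
ee_rot: [-0.688, 0.726, 0.0, -0.001]
ft_force: [0.6, 0.2, 0.2]
opening: 44.0
```

```bash
python3 -c "
from h import *
go((457,363,120,-93),(457,363,51,-93))"
```

```text
t 13.4 tcp [522.2  24.2 161.3] yaw -93.1 F [0.6 0.2 0.2] open 44.0
-> (457, 363, 120, -93) shift [-0.3348  0.0835  0.0413] turn -0.1
-> (457, 363, 51, -93) shift [-0.     0.     0.069] turn 0.0
```

Request:
play_rows:
  series: [-0.05,0.012,0,0,-0.1,0.025,0,0,-0.15,0.037,0,0,-0.2,0.05,0,0,-0.25,0.062,0,0]

```text
t: 14.02
ee_pos: [473.8, 278.7, 160.4]
ee_rot: [-0.688, 0.726, -0.001, -0.001]
ft_force: [0.5, 0.3, -0.0]
opening: 43.9
```

Request:
play_rows:
  series: [-0.05,0.012,0.01,0,-0.085,0.021,0.03,0,-0.085,0.021,0.03,0,-0.085,0.021,0.03,0]

```text
t: 14.52
ee_pos: [458.2, 362.3, 130.5]
ee_rot: [-0.688, 0.726, -0.001, -0.001]
ft_force: [0.9, 0.4, 1.1]
opening: 43.9
```

```bash
python3 -c "
from h import *
knobs('w4');go((457,363,51,-93))"
```

```text
knob [317. 262.] [  36   41 1184] [456.8 363.1  62. ]
knob [145. 311.] [  44   42 1262] [430.2 470.7  62. ]
knob [299. 380.] [ 24  10 172] [373.9 379.   62. ]
t 14.57 tcp [458.6 362.  130.8] yaw -93.2 F [ 0.3 -0.4 -0.4] open 44.2
-> (457, 363, 51, -93) shift [-0.0009  0.0017  0.0798] turn -0.2
```

Request:
play_rows:
  series: [-0.001,0.0015,0.04,0,-0.001,0.0015,0.07,0,-0.001,0.0015,0.079,0,-0.001,0.0015,0.079,0]

```text
t: 15.08
ee_pos: [456.9, 364.3, 52.0]
ee_rot: [-0.688, 0.726, -0.0, -0.0]
ft_force: [0.6, 0.5, -0.1]
opening: 43.8
```

Request:
play_rows:
  series: [0,0,0,0,0,0,0,0,0,0,0,0,0,0,0,0]
  hand: 1

```text
t: 15.58
ee_pos: [456.7, 365.5, 52.5]
ee_rot: [-0.688, 0.726, -0.0, 0.001]
ft_force: [0.3, -1.3, 4.8]
opening: 21.3
```

Request:
play_rows:
  series: [0,0,-0.04,0,0,0,-0.08,0,0,0,-0.14,0,0,0,-0.14,0]

```text
t: 16.08
ee_pos: [458.5, 367.2, 195.9]
ee_rot: [-0.688, 0.726, -0.0, 0.005]
ft_force: [0.3, 0.3, -2.1]
opening: 21.2
```

```bash
python3 -c "
from h import *
go((502,-73.5,190,-93),(502,-73.5,90,-93),(502,-73.5,64,-93))"
```

```text
t 16.07 tcp [458.5 367.2 195.9] yaw -93.0 F [ 0.3  0.3 -2.1] open 21.2
-> (502, -73.5, 190, -93) shift [ 0.4378 -0.0668  0.0059] turn -0.0
-> (502, -73.5, 90, -93) shift [-0.   0.   0.1] turn 0.0
-> (502, -73.5, 64, -93) shift [-0.     0.     0.026] turn 0.0
```

Request:
play_rows:
  series: [0.045,-0.007,0,0,0.09,-0.014,0,0,0.14,-0.021,0,0,0.19,-0.029,0,0,0.24,-0.037,0,0]

```text
t: 16.7
ee_pos: [479.4, 122.0, 190.4]
ee_rot: [-0.688, 0.725, 0.001, -0.001]
ft_force: [0.2, -1.2, -1.2]
opening: 21.2
```

Request:
play_rows:
  series: [0.05,-0.008,0,0,0.1,-0.016,0,0,0.15,-0.023,0,0,0.197,-0.03,0,0,0.197,-0.03,0,0]

```text
t: 17.32
ee_pos: [498.7, -79.6, 190.4]
ee_rot: [-0.685, 0.728, 0.0, -0.002]
ft_force: [-0.1, 0.6, -1.9]
opening: 20.7
```

```bash
python3 -c "
from h import *
go((502,-73.5,90,-93),(502,-73.5,64,-93))"
```

```text
t 17.32 tcp [498.7 -79.6 190.4] yaw -93.5 F [-0.1  0.6 -1.9] open 20.7
-> (502, -73.5, 90, -93) shift [-0.0063 -0.0029  0.1004] turn -0.5
-> (502, -73.5, 64, -93) shift [-0.     0.     0.026] turn 0.0
```

Request:
play_rows:
  series: [0,0,0,0,0,0,0.02,0,0,0,0.06,0,0,0,0.099,0,0,0,0.099,0]

```text
t: 17.95
ee_pos: [498.6, -72.3, 90.6]
ee_rot: [-0.689, 0.724, 0.002, -0.001]
ft_force: [0.3, -0.2, -1.3]
opening: 21.2
```

```bash
python3 -c "
from h import *
go((502,-73.5,64,-93))"
```

```text
t 17.95 tcp [498.6 -72.3  90.6] yaw -92.8 F [ 0.3 -0.2 -1.3] open 21.2
-> (502, -73.5, 64, -93) shift [ 0.0011 -0.0035  0.0266] turn 0.2
```

Request:
play_rows:
  series: [0,-0.002,0.007,0,0,-0.002,0.014,0,0,-0.002,0.021,0,0,-0.002,0.026,0,0,-0.002,0.03,0]

```text
t: 18.58
ee_pos: [502.6, -72.6, 63.1]
ee_rot: [-0.689, 0.725, 0.0, 0.001]
ft_force: [-1.9, 3.5, 24.2]
opening: 21.0
```

Request:
play_rows:
  series: [0,0,0,0,0,0,0,0]

```text
t: 18.82
ee_pos: [502.7, -73.1, 63.1]
ee_rot: [-0.689, 0.725, 0.0, 0.001]
ft_force: [0.8, 4.3, 5.3]
opening: 21.1
```

Request:
play_rows:
  series: [0,0,0,0,0,0,0,0,0,0,-0.03,0,0,0,-0.08,0,0,0,-0.13,0]
  hand: 0

```text
t: 19.45
ee_pos: [501.3, -75.7, 193.8]
ee_rot: [-0.688, 0.726, 0.0, -0.001]
ft_force: [0.9, -0.2, -0.4]
opening: 44.0
```

Request:
play_rows:
  series: [0,0.03,-0.03,0,0,0.06,-0.06,0,0,0.08,-0.1,0,0,0.08,-0.1,0,0,0.08,-0.1,0]

```text
t: 20.08
ee_pos: [422.1, -71.0, 292.3]
ee_rot: [-0.688, 0.726, -0.0, -0.0]
ft_force: [0.7, -0.3, 0.7]
opening: 44.3
```

```bash
python3 -c "
from h import *
knobs('w5',73)
im,m=img('top','t5');np.savez('pics/w5',)
w=cv2.imread('pics/w5.png');c=np.zeros((600,800,3),np.uint8);c[:360,:480]=cv2.resize(w,(480,360))
c[360:,:320]=cv2.resize(im,(320,240));c[:,480:]=0
l=cv2.resize(im[185:290,400:525],None,fx=3.8,fy=3.8,interpolation=cv2.INTER_CUBIC);l=cv2.convertScaleAbs(l,alpha=1.6,beta=10);c[360:600,320:795]=l[60:300,:475]
cv2.imwrite('pics/c5.png',c)
cv2.imwrite('pics/lid5.png',cv2.convertScaleAbs(cv2.resize(im[185:290,400:525],None,fx=6,fy=5.7,interpolation=cv2.INTER_CUBIC),alpha=1.6,beta=10))
P=rect(m,im,(400,180,525,290),(40,40,40),(68,68,68),18);print(P)
go((510,-403,200,-106))
"
```

```text
knob [200.  95.] [ 28  25 562] [525.2  27.4  73. ]
knob [314. 115.] [ 24  25 454] [503.2 -72.4  73. ]
((513.8233642578125, -400.7740478515625), (228.06686401367188, 194.22323608398438), 72.02948760986328)
t 20.18 tcp [422.  -70.7 291.7] yaw -93.0 F [ 0.8 -0.  -0. ] open 44.3
-> (510, -403, 200, -106) shift [ 0.3272 -0.1056  0.0917] turn 13.0
```

View pics/c5.png

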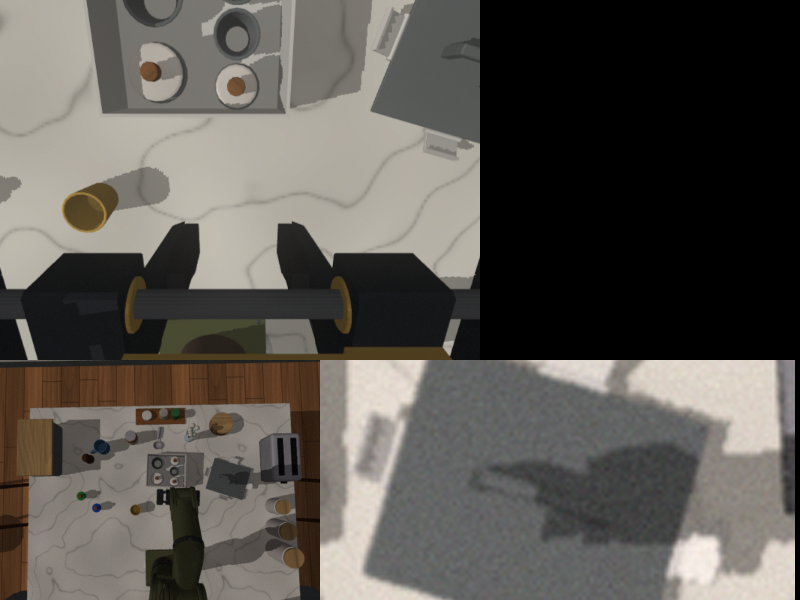

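All three pots sit in matching wells. The lid refits at (514,-401), yaw -18°, and its size comes out at exactly 228×194. Moving to the lid.

Request:
play_rows:
  series: [0.05,-0.015,0,0,0.1,-0.03,0,0,0.16,-0.05,0.02,0,0.22,-0.07,0.05,0,0.27,-0.09,0.07,0]

```text
t: 20.8
ee_pos: [495.8, -341.0, 222.3]
ee_rot: [-0.688, 0.726, 0.001, -0.0]
ft_force: [0.9, 0.7, -0.5]
opening: 44.0
```

Request:
play_rows:
  series: [0.055,-0.02,0.01,-10,0.055,-0.02,0.01,-20,0.055,-0.02,0.01,-30,0.055,-0.02,0.01,-40,0.055,-0.02,0.01,-50]

```text
t: 21.42
ee_pos: [512.6, -395.2, 212.8]
ee_rot: [0.931, -0.364, -0.001, -0.0]
ft_force: [-1.3, -0.2, -0.1]
opening: 43.9
```

Request:
play_rows:
  series: [0,0,0,-10,0,0,0,-20,0,0,0,-25,0,0,0,-25,0,0,0,-25]

```text
t: 22.05
ee_pos: [512.8, -395.3, 214.0]
ee_rot: [0.988, -0.157, -0.001, -0.0]
ft_force: [0.4, 0.1, 0.6]
opening: 43.9
```

```bash
python3 -c "
from h import *
im,m=img('wrist','w6');print(r.get_obs()['joint_pos'].round(2))
a=np.radians(72);d=np.array([np.cos(a),np.sin(a)])
for s in(-54,0,54): print(proj(m,(*(np.array([513.8,-400.8])+s*d),56)).round(0))
go((513.8,-400.8,120,-18),(513.8,-400.8,31,-18))"
```

```text
[ 0.83  0.78 -0.46  1.51  0.39  0.95 -0.06]
[320. 287.]
[320. 226.]
[320. 159.]
t 22.1 tcp [ 512.8 -395.3  214.2] yaw -18.1 F [-0.8  0.2  0.5] open 43.9
-> (513.8, -400.8, 120, -18) shift [0.0026 0.0049 0.0942] turn -0.1
-> (513.8, -400.8, 31, -18) shift [ 0.    -0.     0.089] turn 0.0
```

View pics/w6.png

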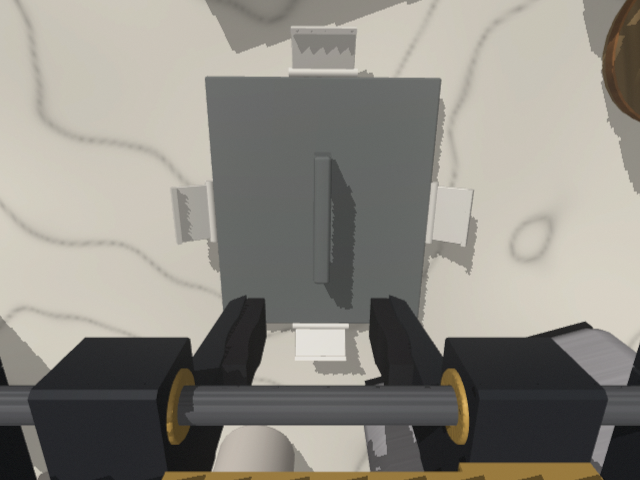

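The handle runs (322,155)–(321,284), matching the prediction. All clips are up. Grasping.

Request:
play_rows:
  series: [0.003,0.003,0.05,0,0.003,0.003,0.1,0,0.003,0.003,0.15,0,0.003,0.003,0.182,0,0.003,0.003,0.182,0]

```text
t: 22.72
ee_pos: [513.1, -398.0, 30.4]
ee_rot: [0.988, -0.157, -0.003, -0.001]
ft_force: [-0.2, -0.5, 0.6]
opening: 44.2
```

Request:
play_rows:
  series: [0,0,0,0,0,0,0,0,0,0,0,0,0,0,0,0,0,0,0,0]
  hand: 1

```text
t: 23.35
ee_pos: [515.3, -399.7, 34.2]
ee_rot: [0.988, -0.157, 0.001, 0.0]
ft_force: [-1.4, -0.0, 5.7]
opening: 13.3
```

Request:
play_rows:
  series: [0,0,-0.02,0,0,0,-0.05,0,0,0,-0.09,0,0,0,-0.13,0,0,0,-0.15,0]

```text
t: 23.98
ee_pos: [515.3, -399.3, 185.9]
ee_rot: [0.988, -0.157, 0.001, 0.0]
ft_force: [-0.2, -0.4, -4.8]
opening: 13.9
```

```bash
python3 -c "
from h import *
go((566,-27,181,-3.4),)"
```

```text
t 23.98 tcp [ 515.3 -399.3  185.9] yaw -18.0 F [-0.2 -0.4 -4.8] open 13.9
-> (566, -27, 181, -3.4) shift [-0.067  -0.3697  0.0049] turn -14.6
```

Request:
play_rows:
  series: [-0.005,-0.03,0,0,-0.013,-0.07,0,0,-0.021,-0.115,0,0,-0.029,-0.16,0,0,-0.036,-0.2,0,0]

```text
t: 24.6
ee_pos: [542.1, -195.8, 183.5]
ee_rot: [0.988, -0.156, -0.0, -0.0]
ft_force: [0.7, -0.6, -5.2]
opening: 13.7
```

Request:
play_rows:
  series: [-0.007,-0.04,0,-3,-0.015,-0.08,0,-6,-0.022,-0.12,0,-9,-0.028,-0.155,0,-12,-0.031,-0.17,0,-14.6]

```text
t: 25.22
ee_pos: [565.6, -23.8, 183.6]
ee_rot: [1.0, -0.027, 0.0, -0.001]
ft_force: [0.3, -0.8, -4.4]
opening: 13.4
```

Request:
play_rows:
  series: [0,0,0,0,0,0,0,0,0,0,0,0,0,0,0,0]

```text
t: 25.72
ee_pos: [565.5, -27.8, 182.9]
ee_rot: [1.0, -0.031, -0.0, 0.0]
ft_force: [-0.1, -0.0, -4.2]
opening: 13.1
```

```bash
python3 -c "
from h import *
im,m=img('wrist','w7');s,ms=img('scene','s7')
c=np.zeros((360,800,3),np.uint8);c[:,:400]=cv2.resize(im,(400,300))[0:300].repeat(1,0).__class__((300,400,3),np.uint8) if 0 else 0
c[:300,:400]=cv2.resize(im,(400,300));c[:,400:]=cv2.resize(s[100:370,120:420],(400,360));cv2.imwrite('pics/c7.png',c)
go((566,-27,181,-3.4),(566,-27,110,-3.4))"
```

```text
t 25.82 tcp [565.6 -27.2 182.9] yaw -3.5 F [ 0.6  0.1 -4.5] open 13.6
-> (566, -27, 181, -3.4) shift [ 0.0004 -0.0002  0.0019] turn -0.1
-> (566, -27, 110, -3.4) shift [ 0.    -0.     0.071] turn 0.0
```

View pics/c7.png

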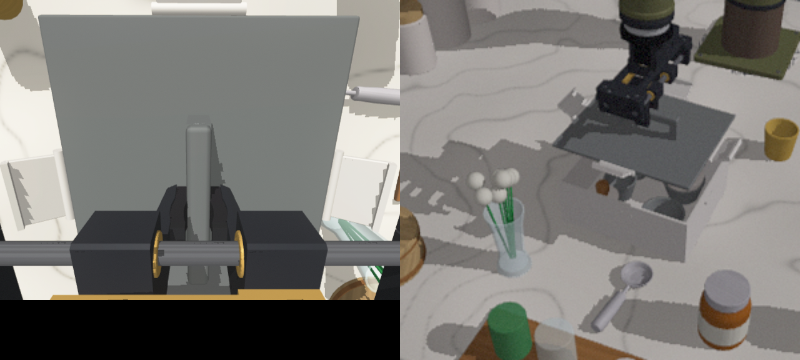

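The lid hangs level and square over the box with clips up. The far corners of the plate are at wrist pixels ≈(65,26) and (571,26).

```bash
python3 -c "
from h import *
m=r.camera_model('wrist')
A=onz(m,65,26,167);B=onz(m,571,26,167);M=(A+B)/2;d=(B-A)/np.linalg.norm(B-A);print(A,B,np.linalg.norm(B-A))
n=np.array([-d[1],d[0],0]);n=n*np.sign(n[1]);print('lid centre',M-n*114,'yaw',np.degrees(np.arctan2(d[1],d[0])))"
```

```text
[479.29065585  91.569041   167.        ] [667.18238446  80.19472079 167.        ] 188.23569491025444
lid centre [566.34796215 -27.90980495 167.        ] yaw -3.46426211985433
```

Request:
play_rows:
  series: [0,0,0.02,0,0,0,0.04,0,0,0,0.055,0,0,0,0.062,0,0,0,0.062,0]

```text
t: 26.45
ee_pos: [565.6, -26.6, 120.8]
ee_rot: [1.0, -0.03, -0.0, 0.0]
ft_force: [0.5, 0.3, -4.6]
opening: 13.4
```

Request:
play_rows:
  series: [0,0,0.004,0,0,0,0.008,0,0,0,0.011,0,0,0,0.012,0,0,0,0.012,0]

```text
t: 27.08
ee_pos: [565.8, -26.6, 110.5]
ee_rot: [1.0, -0.03, 0.001, 0.0]
ft_force: [-4.6, -0.8, 8.6]
opening: 13.9
```

Request:
play_rows:
  series: [0,0,0,0,0,0,0,0,0,0,0,0,0,0,-0.03,0,0,0,-0.06,0]
  hand: 0

```text
t: 27.7
ee_pos: [565.4, -26.5, 169.3]
ee_rot: [1.0, -0.03, -0.0, -0.0]
ft_force: [0.5, 1.0, -0.3]
opening: 44.4
```

Request:
play_rows:
  series: [0,0,-0.05,0,0,0.04,-0.09,0,0,0.04,-0.09,0,0,0.04,-0.09,0]
  hand: 1

```text
t: 28.2
ee_pos: [562.8, -66.3, 258.4]
ee_rot: [1.0, -0.03, -0.0, -0.0]
ft_force: [-0.4, -0.4, 0.2]
opening: 6.3
```

```bash
cat >> h.py <<'E'
def B(x,y,c=(566,-27),a=-3.4):
    a=np.radians(a);return round(c[0]+x*np.cos(a)-y*np.sin(a),1),round(c[1]+x*np.sin(a)+y*np.cos(a),1)
E
python3 -c "
from h import *
im,m=img('wrist','w8')
print([proj(m,(*B(x,y),94)).round(0).tolist() for x,y in((-97,114),(97,114),(97,-114),(-97,-114))])
go((*B(0,140),200,-3.4),(*B(0,140),125,-3.4))"
```

```text
[[180.0, 7.0], [456.0, 7.0], [427.0, 300.0], [209.0, 300.0]]
t 28.25 tcp [562.6 -65.6 258. ] yaw -3.4 F [-0.   0.1  0.7] open 2.5
-> (np.float64(574.3), np.float64(112.8), 200, -3.4) shift [ 0.0013 -0.1788  0.058 ] turn 0.0
-> (np.float64(574.3), np.float64(112.8), 125, -3.4) shift [ 0.    -0.     0.075] turn 0.0
```

View pics/w8.png

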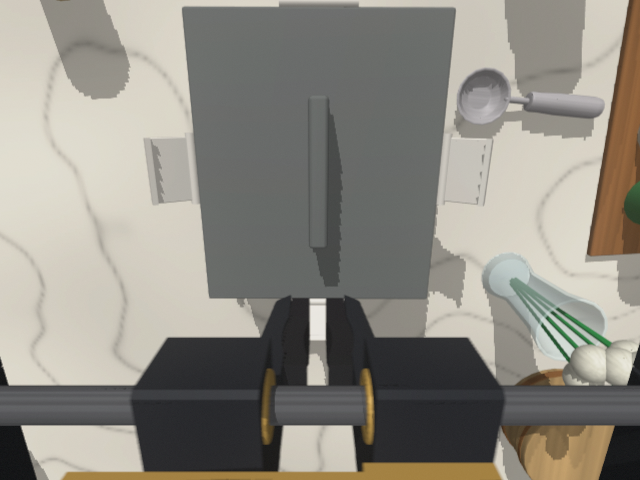

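The lid is square on the box: corners (184,8), (455,10), (429,299) and (208,298) lie within 3 px of prediction, apart from (184,8) at 4 px. Next is clip2 on the +y side.

Request:
play_rows:
  series: [0,-0.05,0,0,0,-0.1,0,0,0,-0.15,0.02,0,0.0013,-0.179,0.05,0,0.0013,-0.179,0.05,0]

```text
t: 28.88
ee_pos: [572.4, 116.1, 205.9]
ee_rot: [1.0, -0.026, -0.003, -0.0]
ft_force: [0.9, -0.2, 0.1]
opening: 0.6
```

Request:
play_rows:
  series: [0,0,0.04,0,0,0,0.075,0,0,0,0.083,0,0,0,0.083,0]

```text
t: 29.38
ee_pos: [575.5, 111.6, 126.3]
ee_rot: [1.0, -0.03, -0.0, 0.0]
ft_force: [0.6, -0.0, 0.7]
opening: 0.5
```

```bash
python3 -c "
from h import *
m=r.camera_model('top')
go((*B(0,140),66,-3.4),(*B(0,129),66,-3.4))
# flowers
print([onz(m,u,v,190).round(0) for u,v in((376,155),(385,130),(394,136),(388,150))])"
```

```text
t 29.38 tcp [575.5 111.6 126.3] yaw -3.5 F [ 0.6 -0.   0.7] open 0.5
-> (np.float64(574.3), np.float64(112.8), 66, -3.4) shift [-0.0012 -0.0011  0.0603] turn -0.1
-> (np.float64(573.7), np.float64(101.8), 66, -3.4) shift [ 0.0001  0.011  -0.    ] turn 0.0
[array([ 728., -146.,  190.]), array([ 794., -171.,  190.]), array([ 778., -195.,  190.]), array([ 740., -178.,  190.])]
```

Request:
play_rows:
  series: [0,-0.001,0.012,0,0,-0.001,0.024,0,0,-0.001,0.036,0,0,-0.001,0.048,0,0,-0.001,0.06,0]

```text
t: 30.0
ee_pos: [575.3, 113.4, 65.1]
ee_rot: [1.0, -0.03, 0.0, -0.0]
ft_force: [0.9, 1.2, 1.0]
opening: 0.6
```

Request:
play_rows:
  series: [0,0.004,0,0,0,0.007,0,0,0,0.01,0,0,0,0.01,0,0]

```text
t: 30.5
ee_pos: [574.7, 102.3, 66.1]
ee_rot: [1.0, -0.03, 0.0, 0.0]
ft_force: [-0.2, 0.8, 0.4]
opening: 0.3
```

Request:
play_rows:
  series: [0,0.002,0,0,0,0.004,0,0,0,0.004,0,0]

```text
t: 30.88
ee_pos: [574.6, 101.2, 66.2]
ee_rot: [1.0, -0.029, 0.0, -0.002]
ft_force: [-0.1, 4.9, -1.8]
opening: 0.4
```

Request:
play_rows:
  series: [0,0.002,0,0,0,0.003,0,0,0,0.003,0,0]

```text
t: 31.25
ee_pos: [574.3, 101.0, 66.3]
ee_rot: [1.0, -0.028, 0.001, -0.003]
ft_force: [-1.0, 8.9, -1.5]
opening: 0.4
```

Request:
play_rows:
  series: [0,-0.02,0,0,0,-0.03,-0.03,0,0,-0.03,-0.09,0,0,-0.01,-0.13,0,0,0.04,-0.14,0]

```text
t: 31.88
ee_pos: [573.8, 58.9, 209.4]
ee_rot: [1.0, -0.028, 0.003, -0.001]
ft_force: [0.9, -1.0, -0.3]
opening: 0.2
```

Request:
play_rows:
  series: [0,0.05,0,0,0,0.1,0,0,0,0.15,0,0,0,0.18,0,0,0,0.18,0,0]

```text
t: 32.5
ee_pos: [560.4, -127.4, 205.7]
ee_rot: [0.999, -0.033, -0.001, 0.002]
ft_force: [0.6, 0.1, -0.1]
opening: 0.4
```

```bash
python3 -c "
from h import *
go((*B(0,-140),200,-3.4),(*B(0,-140),125,-3.4))"
```

```text
t 32.5 tcp [ 560.4 -127.4  205.7] yaw -3.8 F [ 0.6  0.1 -0.1] open 0.4
-> (np.float64(557.7), np.float64(-166.8), 200, -3.4) shift [-0.0001  0.0395  0.0057] turn -0.4
-> (np.float64(557.7), np.float64(-166.8), 125, -3.4) shift [ 0.    -0.     0.075] turn 0.0
```

Request:
play_rows:
  series: [0,0.02,0,0,0,0.042,0.01,0,0,0.042,0.05,0,0,0.042,0.079,0,0,0.042,0.079,0]

```text
t: 33.12
ee_pos: [556.6, -166.0, 124.5]
ee_rot: [1.0, -0.03, -0.003, -0.0]
ft_force: [-0.5, 0.1, -0.8]
opening: 0.6
```

```bash
python3 -c "
from h import *
go((*B(0,-140),66,-3.4))"
```

```text
t 33.12 tcp [ 556.6 -166.   124.5] yaw -3.4 F [-0.5  0.1 -0.8] open 0.6
-> (np.float64(557.7), np.float64(-166.8), 66, -3.4) shift [0.0011 0.0007 0.0585] turn -0.0
```

Request:
play_rows:
  series: [0,0.001,0.012,0,0,0.001,0.024,0,0,0.001,0.036,0,0,0.001,0.048,0,0,0.001,0.059,0]

```text
t: 33.75
ee_pos: [558.7, -166.7, 67.4]
ee_rot: [1.0, -0.03, 0.0, 0.0]
ft_force: [-0.5, -1.7, 2.2]
opening: 0.6
```

Request:
play_rows:
  series: [0,-0.004,0,0,0,-0.008,0,0,0,-0.011,0,0,0,-0.014,0,0,0,-0.014,0,0]

```text
t: 34.38
ee_pos: [559.2, -155.1, 68.1]
ee_rot: [1.0, -0.031, -0.0, 0.002]
ft_force: [0.0, -5.9, -2.5]
opening: 0.5
```

Request:
play_rows:
  series: [0,-0.002,0,0,0,-0.003,0,0,0,-0.003,0,0]

```text
t: 34.75
ee_pos: [559.1, -155.0, 68.1]
ee_rot: [0.999, -0.032, -0.0, 0.004]
ft_force: [0.8, -11.6, -2.2]
opening: 0.5
```

Request:
play_rows:
  series: [0,0.02,0,0,0,0.03,-0.03,0,0,0.03,-0.09,0,0,0.03,-0.14,0,0,0.03,-0.14,0]

```text
t: 35.38
ee_pos: [560.9, -178.3, 212.4]
ee_rot: [1.0, -0.03, 0.005, 0.0]
ft_force: [-0.1, 0.2, -0.7]
opening: 0.4
```

Request:
play_rows:
  series: [-0.03,-0.04,0,10,-0.06,-0.08,0,20,-0.09,-0.12,0,30,-0.12,-0.155,0,40,-0.12,-0.155,0,50]

```text
t: 36.0
ee_pos: [444.2, -13.8, 207.5]
ee_rot: [0.894, -0.449, -0.002, 0.0]
ft_force: [0.5, -0.5, -0.1]
opening: 0.4
```

Request:
play_rows:
  series: [0,0,0,10,0,0,0,20,0,0,0,30,0,0,0,40,0,0,0,40]

```text
t: 36.62
ee_pos: [446.7, -16.9, 207.4]
ee_rot: [-0.687, 0.727, 0.0, -0.001]
ft_force: [1.0, -0.8, -0.4]
opening: 0.2
```

```bash
python3 -c "
from h import *
go((*B(-123,0),125,-93.4),(*B(-123,0),66,-93.4))
print(r.get_obs()['joint_pos'].round(2))"
```

```text
t 36.62 tcp [446.7 -16.9 207.4] yaw -93.3 F [ 1.  -0.8 -0.4] open 0.2
-> (np.float64(443.2), np.float64(-19.7), 125, -93.4) shift [0.003  0.0033 0.0824] turn 0.1
-> (np.float64(443.2), np.float64(-19.7), 66, -93.4) shift [-0.     0.     0.059] turn 0.0
[-0.04  0.52 -0.04  2.12  0.04  0.5  -1.74]
```

Request:
play_rows:
  series: [0.003,0.0035,0.03,0,0.003,0.0035,0.06,0,0.003,0.0035,0.082,0,0.003,0.0035,0.082,0]

```text
t: 37.12
ee_pos: [442.3, -19.9, 124.6]
ee_rot: [-0.687, 0.727, 0.001, -0.001]
ft_force: [-0.3, -0.1, 0.4]
opening: 0.5
```

```bash
python3 -c "
from h import *
go((*B(-123,0),66,-93.4))"
```

```text
t 37.12 tcp [442.3 -19.9 124.6] yaw -93.3 F [-0.3 -0.1  0.4] open 0.5
-> (np.float64(443.2), np.float64(-19.7), 66, -93.4) shift [-0.0003 -0.0008  0.0586] turn 0.1
```

Request:
play_rows:
  series: [0,0,0.012,0,0,0,0.024,0,0,0,0.036,0,0,0,0.048,0,0,0,0.059,0]

```text
t: 37.75
ee_pos: [443.3, -20.3, 66.1]
ee_rot: [-0.686, 0.728, 0.0, -0.0]
ft_force: [-0.3, 0.2, 1.6]
opening: 0.3
```

Request:
play_rows:
  series: [0,-0.004,0,0,0,-0.008,0,0,0,-0.011,0,0,0,-0.014,0,0,0,-0.014,0,0]

```text
t: 38.38
ee_pos: [454.8, -21.1, 67.1]
ee_rot: [-0.686, 0.728, 0.002, -0.002]
ft_force: [-6.8, 0.0, 1.3]
opening: 0.3
```

Request:
play_rows:
  series: [0,-0.002,0,0,0,-0.003,0,0,0,-0.003,0,0]

```text
t: 38.75
ee_pos: [454.8, -21.1, 67.1]
ee_rot: [-0.686, 0.728, 0.004, -0.004]
ft_force: [-11.5, 1.7, 6.0]
opening: 0.5
```

Request:
play_rows:
  series: [0,0.02,0,0,0,0.03,-0.03,0,0,0.03,-0.09,0,-0.01,0.01,-0.14,0,-0.01,-0.04,-0.14,0]

```text
t: 39.38
ee_pos: [504.0, -12.8, 212.1]
ee_rot: [-0.686, 0.727, -0.003, 0.004]
ft_force: [0.6, 0.2, -0.6]
opening: 0.5
```

Request:
play_rows:
  series: [0,-0.05,0,0,0,-0.1,0,0,0,-0.15,0,0,0,-0.18,0,0,0,-0.18,0,0]

```text
t: 40.0
ee_pos: [683.2, -24.7, 207.1]
ee_rot: [-0.685, 0.728, -0.001, 0.001]
ft_force: [-0.0, 0.3, 0.3]
opening: 0.3
```

Request:
play_rows:
  series: [0,0,0,0,0,0,0,0]

```text
t: 40.25
ee_pos: [679.8, -24.4, 207.4]
ee_rot: [-0.686, 0.728, 0.0, -0.0]
ft_force: [0.2, -0.6, 0.3]
opening: 0.6
```

```bash
python3 -c "
from h import *
go((*B(123,14),200,-93.4),(*B(123,14),125,-93.4))
print(r.get_obs()['joint_pos'].round(2))"
```

```text
t 40.25 tcp [679.8 -24.4 207.4] yaw -93.4 F [ 0.2 -0.6  0.3] open 0.6
-> (np.float64(689.6), np.float64(-20.3), 200, -93.4) shift [-0.0047 -0.0095  0.0074] turn -0.0
-> (np.float64(689.6), np.float64(-20.3), 125, -93.4) shift [-0.     0.     0.075] turn 0.0
[-0.01  0.8  -0.04  1.42  0.04  0.93 -1.69]
```

Request:
play_rows:
  series: [-0.005,-0.009,0,0,-0.005,-0.009,0.03,0,-0.005,-0.009,0.06,0,-0.005,-0.009,0.082,0,-0.005,-0.009,0.082,0]

```text
t: 40.88
ee_pos: [688.9, -19.5, 123.2]
ee_rot: [-0.686, 0.728, 0.001, -0.001]
ft_force: [-0.1, 1.0, 0.5]
opening: 0.2
```

```bash
python3 -c "
from h import *
img('scene','s9');go((*B(123,14),66,-93.4))"
```

```text
t 40.92 tcp [690.1 -19.6 124.7] yaw -93.4 F [ 0.4 -0.4  0.1] open 0.6
-> (np.float64(689.6), np.float64(-20.3), 66, -93.4) shift [0.0007 0.0004 0.0587] turn -0.0
```

View pics/s9.png

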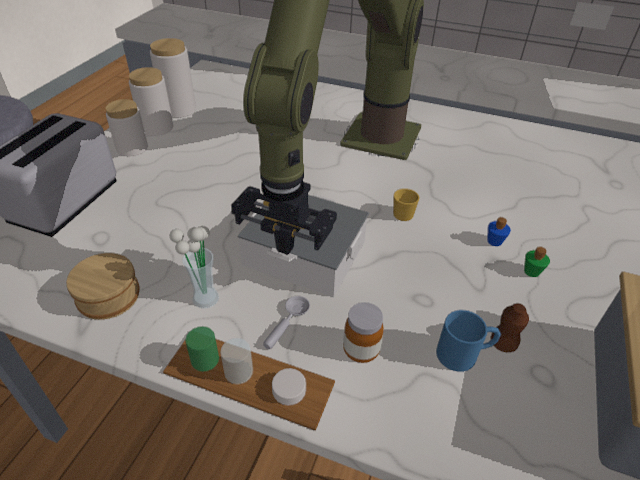

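The gripper is clear of the flowers at (190,240). The fingers at (285,240) are above clip1 at (285,255).

Request:
play_rows:
  series: [0,0,0.012,0,0,0,0.024,0,0,0,0.036,0,0,0,0.048,0,0,0,0.058,0]

```text
t: 41.55
ee_pos: [690.1, -20.1, 66.1]
ee_rot: [-0.686, 0.728, -0.0, -0.0]
ft_force: [1.8, -0.4, 0.7]
opening: 0.5
```

Request:
play_rows:
  series: [0,0.004,0,0,0,0.008,0,0,0,0.011,0,0,0,0.014,0,0,0,0.014,0,0]

```text
t: 42.18
ee_pos: [678.0, -19.2, 67.8]
ee_rot: [-0.686, 0.728, -0.002, 0.002]
ft_force: [5.0, -1.0, -2.3]
opening: 0.4
```

Request:
play_rows:
  series: [0,0.002,0,0,0,0.003,0,0,0,0.003,0,0]

```text
t: 42.55
ee_pos: [677.9, -19.2, 68.7]
ee_rot: [-0.686, 0.728, -0.004, 0.004]
ft_force: [8.7, -1.6, -2.1]
opening: 0.7
```

Now I'll back out, rise, retreat and inspect.

Request:
play_rows:
  series: [0,-0.02,0,0,0,-0.03,-0.03,0,0,-0.03,-0.09,0,0,-0.01,-0.15,0,0,0.04,-0.2,0]

```text
t: 43.18
ee_pos: [639.6, -16.9, 263.2]
ee_rot: [-0.685, 0.728, -0.001, 0.001]
ft_force: [-0.6, 0.7, 0.5]
opening: 0.6
```

Request:
play_rows:
  series: [0,0.05,0,0,0,0.1,0,0,0,0.15,0,0,0,0.2,0,0,0,0.23,0,0]

```text
t: 43.8
ee_pos: [405.8, -3.4, 260.8]
ee_rot: [-0.686, 0.728, 0.001, -0.001]
ft_force: [0.2, 0.4, 0.3]
opening: 0.5
```

Request:
play_rows:
  series: [0,0,0,0,0,0,0,0,0,0,0,0]

```text
t: 44.18
ee_pos: [411.1, -3.2, 260.7]
ee_rot: [-0.686, 0.728, -0.0, 0.0]
ft_force: [-0.2, 0.9, 0.7]
opening: 0.3
```

```bash
python3 -c "
from h import *
w,m=img('wrist','w10');s,_=img('scene','s10');t,mt=img('top','t10')
print(rect(mt,t,(280,170,395,270),(40,40,40),(72,72,72),94),B(0,0))
c=np.zeros((600,800,3),np.uint8);c[:360,:480]=cv2.resize(w,(480,360));c[:240,480:]=cv2.resize(t,(320,240))
z=cv2.resize(s[160:310,220:390],(408,360),interpolation=cv2.INTER_CUBIC);c[240:600,392:800]=z
z=cv2.resize(t[170:270,280:400],(288,240),interpolation=cv2.INTER_CUBIC);c[360:,:288]=cv2.convertScaleAbs(z,alpha=1.4)
cv2.imwrite('pics/c10.png',c);go()"
```

```text
((562.913818359375, -26.071762084960938), (227.99803161621094, 193.08445739746094), 87.20540618896484) (np.float64(566.0), np.float64(-27.0))
t 44.33 tcp [410.4  -3.3 260.5] yaw -93.4 F [ 0.1 -0.2 -0.1] open 0.7
```

View pics/c10.png

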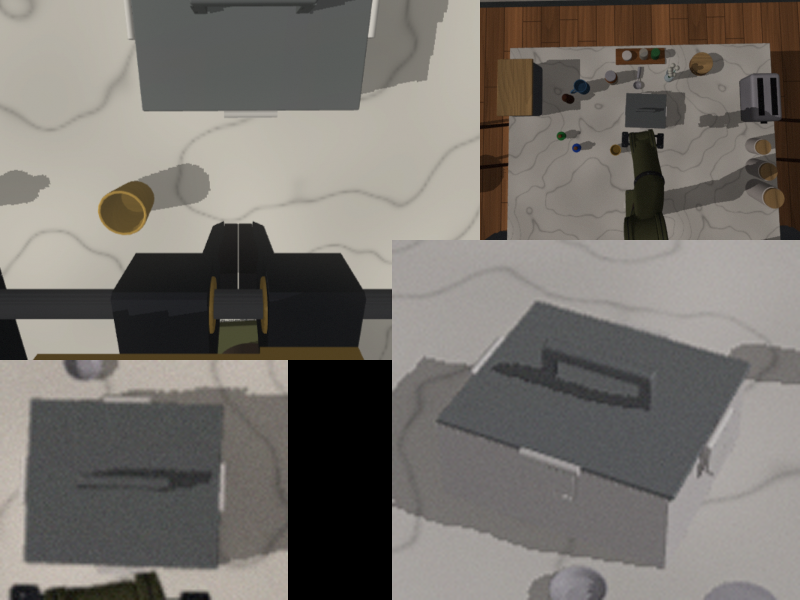

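The lid is square with all clips near vertical. The +y clip at (715,445) in the composite deserves one zoom.

```bash
python3 -c "
import cv2,numpy as np
s=cv2.imread('pics/s10.png');w=cv2.imread('pics/w10.png')
a=cv2.resize(s[215:300,330:380],(350,595),interpolation=cv2.INTER_CUBIC);b=cv2.resize(w[0:80,150:230],(440,298),interpolation=cv2.INTER_CUBIC);d=cv2.resize(w[0:80,460:540],(440,297),interpolation=cv2.INTER_CUBIC)
cv2.imwrite('pics/c11.png',np.hstack([a,np.vstack([b,d])]))"
```

```text
(no output)
```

View pics/c11.png

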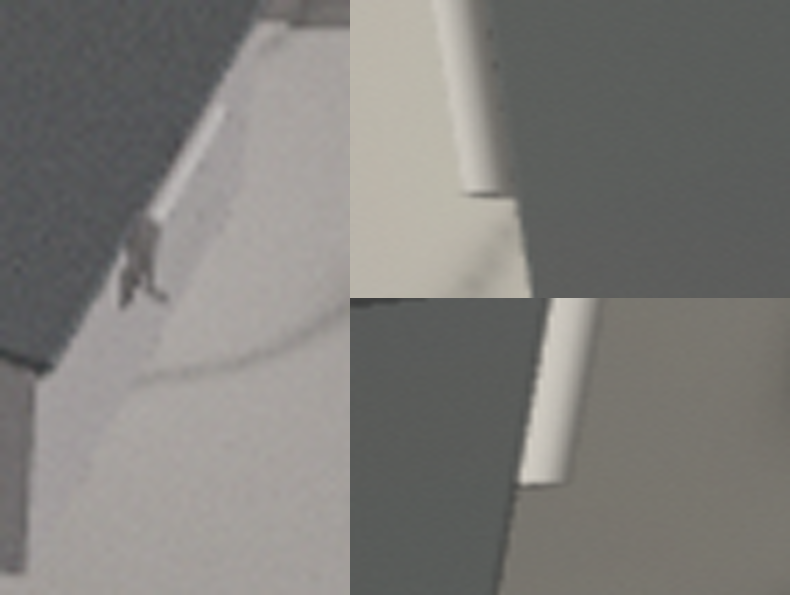

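The zoom shows both y-side clips alike, with only the hinge barrel visible from above and the plates hanging straight down against the wall. Handing in.

```bash
python3 -c "
from bench import r
print(r.finish_job(),r.get_obs()['t'])"
```

```text
the job is handed in; nothing more can be done
the job is handed in; nothing more can be done
```

The snack box is packed, lidded and clipped, and I handed the job in at about 44 s of robot time; no verdict was reported.

- **Pots:** Three white pots were on the counter. The large one went into large_well0, and the two small ones into small_well2 and small_well0. Each was pressed home with 13–24 N, and the gripper stopped within about 1 mm of the expected seated height. The large pot was knocked about 3 cm before I reached it, so I found it again and picked it from its new place.
- **Lid:** It was lowered with all clips up and seated at the expected height. The last look from above fitted it at 228 × 193 mm. Its centre read 3 mm off my box estimate in x and 1 mm in y, close to the camera calibration error.
- **Clips:** I pushed all four in until they stopped at about 9–12 N, each within about 1 mm of the fully closed position. For the two y-side clips, the final views showed only the hinges from above.

None of the checks failed. The blue and green pots and the other kitchen things were not touched.

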